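# Gauge the depth of a lamp foot's socket

## Task

The upright for the second lamp has to be cut to length: take the depth gauge from its wooden stand, measure the socket of the lamp foot that has no brass tube yet (bridge flat on the foot, rod gently down until it bottoms out), and put the gauge back upright in its stand with the measured depth still set on it. Press lightly, the wood under the socket is thin (30 N would spoil it), and leave the glass cutter and the flux brush where they lie.

Things in the scene. Friction and masses are not known exactly. Their poses are not given: they have to be found in the camera images.
- gauge: Depth gauge, 0.11 to 0.18 kg, starts in the gauge stand. Origin: centre of the underside of its bridge, z up. The bridge is a plain steel bar 64 x 18 x 10 mm, long side along x, with a hub 17 mm across reaching 17 mm above the underside and a small drag screw on the hub's +y side, 19 mm out. An upright steel rod slides through the hub
- gauge_rod (a joint): how far the rod stands out below the bridge's underside, in m (0 to 0.072): the depth shown. A drag fit holds it where it is left; sliding takes about 5 N either way. Starts at 0.018 to 0.030, less than the socket's depth, so the bridge lands on the foot first and stays there while the rod is pushed on through it
- rod_head (a point): where to hold the gauge: on the rod's axis within the dark knurled head, 18 mm across, which takes up the uppermost 34 mm of the rod, above a flange 32 mm across and 4 mm thick. The point is 118 mm above the rod's tip, 12 mm below the head's top and 22 mm above the flange
- rod_tip (a point): lower end of the steel rod, on its axis; the rod is 130 mm long with its head, 10 mm thick, tapered to 6 mm over the last 3 mm
- foot_empty: turned wooden lamp foot, 110 mm across at the bottom, 78 mm high, with a flat top 72 mm across; weighted, does not shift. In the middle of its top is the empty socket. Origin: centre of its underside, z up. Other foot of the pair looks the same but carries a brass tube
- socket_mouth (a point): centre of the empty socket's mouth, level with the foot's flat top (z = 78 mm). Upright round blind bore 12 mm across, its edge opened to 15 mm over the top 2 mm; bored by hand, depth unknown, somewhere between 38 and 62 mm. Its flat bottom (socket_bottom in the rules) has to be felt for
- foot_fitted: the other lamp foot, same shape, with a brass tube 12 mm thick standing 54 mm above its top (top of the tube at z = 132 mm); not to be measured. Origin: centre of its underside
- gauge_stand: block of light wood, 58 x 56 mm and 85 mm high on a foot plate 78 x 76 mm, with an upright hole 16 mm across and 73 mm deep in its middle, so the rod's tip touches nothing in it; does not shift. Origin: centre of its underside, z up
- glass_cutter: glass cutter with brass barrel, 13 x 143 x 13 mm, lying on the bench near the stand; leave it there
- flux_brush: thin flux brush, 12 x 140 x 6 mm, lying on the bench near the stand; leave it there
Mind the look-alikes: they are no part of the job. Of the things like the gauge, leave any that is orange; of the rest the larger one is meant.

How it is judged:
On the way:
1. the gauge's bridge lies flat on the lamp foot without a tube, and the rod stands on the bottom of its socket (horizontal distance between rod_tip and socket_mouth below 0.004 m and z of gauge in the frame of foot_empty below 0.0805 m and angle between gauge's own z axis and vertical below 0.08 rad and distance between rod_tip and socket_bottom_c0 below 0.0076 m), for 0.1 s.
At the end, for the whole second after the job is handed in: The gauge is at rest upright in its stand, bridge lying on the stand's top (within 3 mm in height and 7 mm of its middle, tilt under 0.06 rad), and the rod stands out below the bridge by the socket's true depth to within 1.5 mm (horizontal distance between gauge and gauge_stand below 0.007 m and z of gauge in the frame of gauge_stand between 0.082 and 0.088 m and angle between gauge's own z axis and vertical below 0.06 rad and linear speed of gauge below 0.01 m/s and ((z of socket_bottom_c0 in the frame of foot_empty between 0.032999 and 0.034001 m and value of joint gauge_rod between 0.0365 and 0.0405 m) or (z of socket_bottom_c0 in the frame of foot_empty between 0.031999 and 0.033001 m and value of joint gauge_rod between 0.0375 and 0.0415 m) or (z of socket_bottom_c0 in the frame of foot_empty between 0.030999 and 0.032001 m and value of joint gauge_rod between 0.0385 and 0.0425 m) or (z of socket_bottom_c0 in the frame of foot_empty between 0.029999 and 0.031001 m and value of joint gauge_rod between 0.0395 and 0.0435 m) or (z of socket_bottom_c0 in the frame of foot_empty between 0.028999 and 0.030001 m and value of joint gauge_rod between 0.0405 and 0.0445 m) or (z of socket_bottom_c0 in the frame of foot_empty between 0.027999 and 0.029001 m and value of joint gauge_rod between 0.0415 and 0.0455 m) or (z of socket_bottom_c0 in the frame of foot_empty between 0.026999 and 0.028001 m and value of joint gauge_rod between 0.0425 and 0.0465 m) or (z of socket_bottom_c0 in the frame of foot_empty between 0.025999 and 0.027001 m and value of joint gauge_rod between 0.0435 and 0.0475 m) or (z of socket_bottom_c0 in the frame of foot_empty between 0.024999 and 0.026001 m and value of joint gauge_rod between 0.0445 and 0.0485 m) or (z of socket_bottom_c0 in the frame of foot_empty between 0.023999 and 0.025001 m and value of joint gauge_rod between 0.0455 and 0.0495 m) or (z of socket_bottom_c0 in the frame of foot_empty between 0.022999 and 0.024001 m and value of joint gauge_rod between 0.0465 and 0.0505 m) or (z of socket_bottom_c0 in the frame of foot_empty between 0.021999 and 0.023001 m and value of joint gauge_rod between 0.0475 and 0.0515 m) or (z of socket_bottom_c0 in the frame of foot_empty between 0.020999 and 0.022001 m and value of joint gauge_rod between 0.0485 and 0.0525 m) or (z of socket_bottom_c0 in the frame of foot_empty between 0.019999 and 0.021001 m and value of joint gauge_rod between 0.0495 and 0.0535 m) or (z of socket_bottom_c0 in the frame of foot_empty between 0.018999 and 0.020001 m and value of joint gauge_rod between 0.0505 and 0.0545 m) or (z of socket_bottom_c0 in the frame of foot_empty between 0.017999 and 0.019001 m and value of joint gauge_rod between 0.0515 and 0.0555 m) or (z of socket_bottom_c0 in the frame of foot_empty between 0.016999 and 0.018001 m and value of joint gauge_rod between 0.0525 and 0.0565 m) or (z of socket_bottom_c0 in the frame of foot_empty between 0.015999 and 0.017001 m and value of joint gauge_rod between 0.0535 and 0.0575 m) or (z of socket_bottom_c0 in the frame of foot_empty between 0.014999 and 0.016001 m and value of joint gauge_rod between 0.0545 and 0.0585 m) or (z of socket_bottom_c0 in the frame of foot_empty between 0.013999 and 0.015001 m and value of joint gauge_rod between 0.0555 and 0.0595 m) or (z of socket_bottom_c0 in the frame of foot_empty between 0.012999 and 0.014001 m and value of joint gauge_rod between 0.0565 and 0.0605 m) or (z of socket_bottom_c0 in the frame of foot_empty between 0.011999 and 0.013001 m and value of joint gauge_rod between 0.0575 and 0.0615 m) or (z of socket_bottom_c0 in the frame of foot_empty between 0.010999 and 0.012001 m and value of joint gauge_rod between 0.0585 and 0.0625 m) or (z of socket_bottom_c0 in the frame of foot_empty between 0.009999 and 0.011001 m and value of joint gauge_rod between 0.0595 and 0.0635 m))); the robot touches nothing.
It fails at once if the gauge pressed on the lamp foot or on the bottom of the socket with more than 30 N (contact force between gauge and foot_empty above 30 N).
It fails at once if the glass cutter or the flux brush moved by more than 20 mm (distance of any of glass_cutter, flux_brush from where it was at the start of the episode above 0.02 m).
It also fails if it takes over 51 s, if anything falls off the work surface, if the arm or the gripper's body presses on something with over 40 N, if the wrist force passes 120 N, or if a joint passes its speed limit or range.

## Robot

A 6-joint arm with a two-finger parallel gripper is mounted at the origin on a cart in front of the work surface, level with it; the furniture and walls round the work are solid. World frame = base frame: x ahead of the robot, y to its left, z up, the work surface at z = 0. Lengths are in m, angles in rad, forces in N, time in s.
With the tool pointing down it reaches from about 0.35 to 0.775 m from the base axis. Payload 5.5 kg.
Tool frame: the origin (TCP) lies on the centre line of the jaws, within the pads' length; the fingertips stand 11 mm ahead of it and the grasp point (between the pads) lies 8 mm behind it (env.tip_extent is the distance from the TCP to the fingertips, in m); z points along the fingers, y is the line along which they close (so a half turn about z gives the same grasp; the last joint's range is limited). The gripper opens to 85 mm and grips with 20 to 120 N. Pads are 22 mm wide; open, the fingers measure 114 mm over their backs; the gripper's body (76 mm by 85 mm) begins 54 mm behind the grasp point. The pads swing forward as they close: fully open they stand 13 mm farther back than shut.
Start: joints at [-1.479, 0.313, 0.046, 1.304, 0, 1.431], TCP at [0.132, -0.56, 0.219] pointing down, gripper open.
Joint ranges: [-2.76, 2.76], [-0.86, 1.69], [-1.03, 1.26], [-2.2, 2.34], [-1.47, 1.5], [-3.14, 3.14]. Speed limits (rad/s): [2.57, 2.57, 3.14, 3.14, 3.14, 3.14].

## Interface

Orientations are given as a unit quaternion [w, x, y, z].
In Python, from workcell import env gives the robot as it stands.
- The arm moves only by the shell command python3 -m jog 'ROWS' [FORCE]. ROWS is JSON, a list of rows, each a list of 5 numbers: the gripper's target within -1 to 1 (shut at 1, half-way at 0, fully open at -1), then the shift along the tool's x, y, z in m, then the turn about the tool's z in degrees. In form: [[fingers, tx, ty, tz, turn], ...]. A call has 1 to 5 rows; each row shifts and turns the commanded pose from where the row before left it, along the tool's axes as they then stand; what a row does not reach is not made up. A row lasts 1/12 s, in which the tool goes at most 41.7 mm and 7.16 degrees, less where a joint would pass 70% of its speed; a pose out of reach is approached as far as the arm can. A call is refused whole if a number of a shift passes 0.0417 or a number of a turn 7.16, either way. A call with a gripper value outside its range is refused whole. The fingers move at their own pace and stop on an object; FORCE is the grip in N (left out, the last holds). Time passes only in rows, so rows that do not move let the fingers close. It gives the time, the measured TCP pose, the force, the opening and the grip force at its end, in the units of the state.
- env.get_state(): the state, without advancing time (a new reading comes with each control period).
- env.read_camera(name): name is "side" or "top" or "wrist"; returns a dict with "img" (400x640x3 uint8, red, green, blue), "fov_y" (degrees; the focal length in pixels is half the picture's height over the tangent of half this angle, whatever the lens; pixels are square), "cx", "cy" (the principal point, pixels), "T" (4x4, takes a point from camera to world coordinates). Camera axes: x right, y up, looking along -z (the intrinsics and any distortion apply to the point x, -y, -z); pixel columns grow to the right and rows downward; lengths in m; the calibration is good to about 2 mm. A picture is of the moment at which its call begins. There is no depth.
- env.hand_in(): hands the job in; it is judged then, once.
The state is a dict: "clock": time; "joint_pos": joint angles; "qvel": joint speeds; "tau": joint torques, N m; "tcp_pos": TCP position; "orientation": TCP orientation; "wrist_force": force on the tool from outside, world axes, zero at the start; "ft_torque": the same for the moment, N m; "finger_gap": finger opening in m; "grip_force": force on a finger pad.
Only numpy, scipy, OpenCV 4.12 (cv2) and the standard library are available. Lean on these libraries where they do the work, as an engineer would, in place of code of your own. Each camera call takes 0.05 s, during which the arm holds its last target. There are 200 camera calls.

## Working session

There is one attempt and no reset: what is moved stays moved. The work goes in short steps, Python scripts to look and compute and a shell command to move; the robot and the scene stay as the last step left them, time stands still between calls to the robot, and variables do not carry over. Pictures are saved under pics/ and viewed, at most 10 in all, crops included, and the job is handed in when it is done.

```bash
mkdir -p pics
cat > h.py <<'E'
import numpy as np, cv2
from workcell import env
def proj(c,P):
    P=np.atleast_2d(P); f=200/np.tan(np.radians(c['fov_y'])/2)
    q=(np.c_[P,np.ones(len(P))]@np.linalg.inv(c['T']).T)[:,:3]
    return np.c_[c['cx']+f*q[:,0]/-q[:,2], c['cy']+f*q[:,1]/q[:,2]]
def unproj(c,u,v,z):
    f=200/np.tan(np.radians(c['fov_y'])/2)
    d=c['T'][:3,:3]@np.array([(u-c['cx'])/f,-(v-c['cy'])/f,-1]); o=c['T'][:3,3]
    return o+d*(z-o[2])/d[2]
def save(n,img): cv2.imwrite('pics/'+n,img[:,:,::-1])
E
python3 - <<'E'
from h import *
import pickle
C={n:env.read_camera(n) for n in('top','side','wrist')}
pickle.dump(C,open('c0.pkl','wb'))
for n,c in C.items():
    save(n+'0.png',c['img']); print(n,{k:v for k,v in c.items() if k not in('img','T')},c['T'].round(3).tolist())
print(env.get_state())
E
```

```text
top {'fov_y': 55.39115358011713, 'cx': 311.47378833150566, 'cy': 201.0289288923958} [[0.055, 0.973, -0.226, 0.246], [-0.998, 0.054, -0.009, -0.023], [0.003, 0.226, 0.974, 1.166], [0.0, 0.0, 0.0, 1.0]]
side {'fov_y': 45.49657715195976, 'cx': 312.1245173857358, 'cy': 193.50023927756007} [[-0.816, 0.267, -0.512, -0.026], [-0.578, -0.371, 0.727, 0.709], [0.004, 0.889, 0.458, 0.601], [0.0, 0.0, 0.0, 1.0]]
wrist {'fov_y': 65.78598695101496, 'cx': 317.710752473238, 'cy': 202.66045623510996} [[0.23, 0.932, 0.28, 0.202], [-0.973, 0.221, 0.063, -0.542], [-0.003, -0.287, 0.958, 0.372], [0.0, 0.0, 0.0, 1.0]]
{'clock': 0.15, 'joint_pos': array([-1.47860383e+00,  3.13864667e-01,  4.52542174e-02,  1.30358024e+00,
       -2.84898639e-05,  1.43126706e+00]), 'qvel': array([-2.83155649e-04, -5.92180664e-04,  4.01927771e-03,  9.42785796e-04,
        2.79948667e-05, -2.60079800e-04]), 'tau': array([ 1.73871842e-03, -4.81061447e+01,  2.98817486e+01,  1.37655201e-02,
       -1.46386351e-04,  8.66428849e-06]), 'tcp_pos': array([ 0.13203645, -0.55923901,  0.21809863]), 'orientation': array([-6.97324999e-04,  9.93295390e-01,  1.15601826e-01,  2.25871862e-06]), 'wrist_force': array([0.70948834, 0.84212143, 0.796977  ]), 'ft_torque': array([-0.03877558, -0.04073762, -0.00468823]), 'grip_force': 0.0, 'finger_gap': 0.0854299472724001}
```

View pics/top0.png

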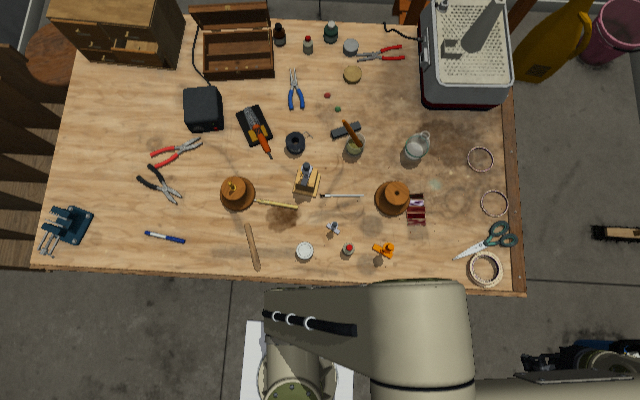

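View pics/side0.png

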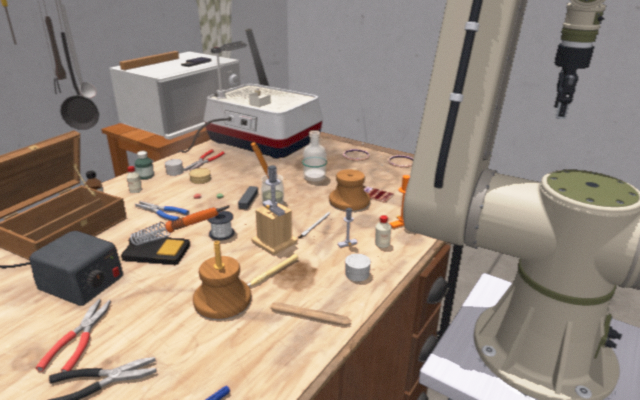

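Top view: three gauge-like things. One stands in the wooden block at about (306,172), a smaller grey one is on the bench at (333,228), and an orange one is at (383,250). The one in the stand fits: it isn't orange and it's the larger. The foot at (237,190) carries the brass tube; the foot at (392,197) has a dark hole, so it's the empty one. One enlarged crop to confirm.

Run:
```python
from h import *
import pickle
C=pickle.load(open('c0.pkl','rb'))
t,s=C['top']['img'],C['side']['img']
r=lambda im,x,y,w,h,k:cv2.resize(im[y:y+h,x:x+w],None,fx=k,fy=k,interpolation=cv2.INTER_CUBIC)
a=np.hstack([r(t,285,150,50,60,5),r(t,367,167,50,60,5),r(s,245,155,60,60,5)]) 
b=r(s,320,155,130,50,6)[:, :800]
a=a[:,:800]; b=np.pad(b,((0,0),(0,a.shape[1]-b.shape[1]),(0,0))) if b.shape[1]<a.shape[1] else b[:,:a.shape[1]]
save('crop1.png',np.vstack([a,b[:290]]))
```

```text
(no output)
```

View pics/crop1.png

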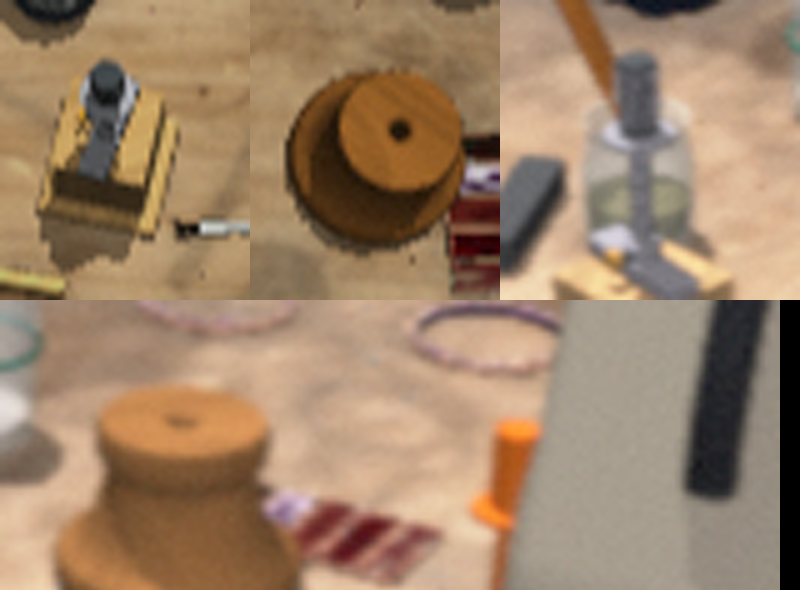

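Confirmed: the gauge in the stand is grey with a knurled head and flange. The empty bore shows at top (397,193) and side (350,175). The head top is at top (306.4,164) and side (272.4,167). Now triangulating.

```bash
cat >> h.py <<'E'
def tri(L):
    A=np.zeros((3,3));b=np.zeros(3)
    for c,u,v in L:
        f=200/np.tan(np.radians(c['fov_y'])/2)
        d=c['T'][:3,:3]@np.array([(u-c['cx'])/f,-(v-c['cy'])/f,-1]);d/=np.linalg.norm(d)
        M=np.eye(3)-np.outer(d,d);A+=M;b+=M@c['T'][:3,3]
    return np.linalg.solve(A,b)
def totool(s,p):
    from scipy.spatial.transform import Rotation as R
    q=s['orientation'];return R.from_quat(np.r_[q[1:],q[0]]).inv().apply(np.array(p)-s['tcp_pos'])
E
python3 - <<'E'
from h import *
import pickle
C=pickle.load(open('c0.pkl','rb'));t,s=C['top'],C['side']
h=tri([(t,306.4,164),(s,272.4,167)]);m=tri([(t,397,193),(s,350.3,175)])
print('headtop',h,'mouth',m)
print('mouth@.078',unproj(t,397,193,.078),unproj(s,350.3,175,.078))
print('head@.19',unproj(t,306.4,164,.19),unproj(s,272.4,167,.19))
for n,u,v in (('cutter',250,199),('cutter2',297,206),('brush',320,196),('brush2',361,196),('fitted',232,186)): print(n,unproj(t,u,v,.01))
print(env.tip_extent); S=env.get_state()
print('tool shift to above head',totool(S,[*h[:2],.25]), np.linalg.norm(h[:2]),np.linalg.norm(m[:2]))
E
```

```text
headtop [0.57342801 0.00512587 0.18986872] mouth [ 0.53716047 -0.26252492  0.07952027]
mouth@.078 [ 0.5366675  -0.26325837  0.078     ] [ 0.53981406 -0.2651816   0.078     ]
head@.19 [0.57372355 0.00532048 0.19      ] [0.5727767  0.00533942 0.19      ]
cutter [0.50997094 0.17940815 0.01      ]
cutter2 [0.49583268 0.03176488 0.01      ]
brush [ 0.53174054 -0.03794046  0.01      ]
brush2 [ 0.5388795  -0.16588879  0.01      ]
fitted [0.54864504 0.23965537 0.01      ]
0.011
tool shift to above head [ 0.5592079  -0.44795728 -0.03118841] 0.5734509191188769 0.5978801761344656
```

Heights agree with the given sizes: head top at 0.190, which puts the rod at about 25 mm, and mouth at 0.0795 against 0.078. Moving over the gauge.

```bash
python3 -m jog '[[-1,0.0325,-0.026,-0.002,0],[-1,0.0325,-0.026,-0.002,0],[-1,0.0325,-0.026,-0.002,0],[-1,0.0325,-0.026,-0.002,0],[-1,0.0325,-0.026,-0.002,0]]'; python3 -m jog '[[-1,0.0325,-0.026,-0.002,0],[-1,0.0325,-0.026,-0.002,0],[-1,0.0325,-0.026,-0.002,0],[-1,0.0325,-0.026,-0.002,0],[-1,0.0325,-0.026,-0.002,0]]'; python3 -c "
from h import *
S=env.get_state();print(S['joint_pos'],totool(S,[.5734,.0051,.26]))"
```

```text
clock: 0.57
tcp_pos: [0.261, -0.394, 0.2286]
orientation: [-0.0, 0.993, 0.115, 0.0]
wrist_force: [1.2, -0.2, 0.8]
finger_gap: 0.0855
grip_force: 0.0
clock: 0.98
tcp_pos: [0.3893, -0.2301, 0.2389]
orientation: [0.0, 0.993, 0.115, 0.0]
wrist_force: [0.4, -0.7, 0.3]
finger_gap: 0.0852
grip_force: 0.0
[-7.11490038e-01  6.92188773e-02 -2.07401353e-01  1.29390888e+00
 -4.22768233e-05  2.19862705e+00] [ 0.23309857 -0.1866501  -0.02110858]
```

```bash
python3 -m jog '[[-1,0.0325,-0.026,-0.003,0],[-1,0.0325,-0.026,-0.003,0],[-1,0.0325,-0.026,-0.003,0],[-1,0.0325,-0.026,-0.003,0],[-1,0.0325,-0.026,-0.003,0]]'; python3 -m jog '[[-1,0.0325,-0.026,-0.003,0],[-1,0.0325,-0.026,-0.003,0],[-1,0,0,0,0],[-1,0,0,0,0]]'
python3 - <<'E'
from h import *
import pickle
c=env.read_camera('wrist');pickle.dump(c,open('w1.pkl','wb'));save('w1.png',c['img'])
S=env.get_state();print(S['joint_pos'],S['qvel'],totool(S,[.5734,.0051,.26]),proj(c,[.5734,.0051,.19]))
E
```

```text
clock: 1.4
tcp_pos: [0.5175, -0.0663, 0.2538]
orientation: [0.0, 0.993, 0.116, -0.0]
wrist_force: [0.9, -1.3, -0.0]
finger_gap: 0.0852
grip_force: 0.0
clock: 1.73
tcp_pos: [0.5687, -0.0008, 0.2588]
orientation: [-0.0, 0.993, 0.118, -0.001]
wrist_force: [0.5, -0.2, -0.3]
finger_gap: 0.085
grip_force: 0.0
[-1.44616317e-01  2.93684441e-01  1.16756514e-01  1.39542702e+00
 -4.50542585e-04  2.76306060e+00] [-0.03924226 -0.02345511 -0.02339052  0.00123577 -0.00126422 -0.0012533 ] [ 0.00697429 -0.00564355 -0.00105254] [[312.80457695 202.03771048]]
```

View pics/w1.png

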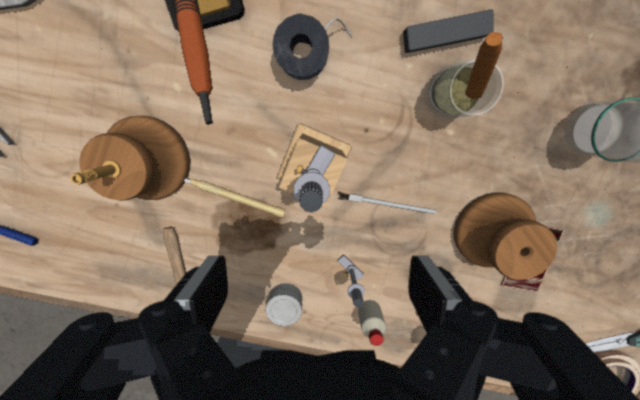

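Wrist view: stand at (318,155), gauge head top at about (311,200), against the predicted (312.8,202). The bore of the empty foot is at (525,250) and the fitted foot at (115,168). Refining these numerically.

Run:
```python
from h import *
import pickle
c=pickle.load(open('w1.pkl','rb'));im=c['img'];g=cv2.cvtColor(im,cv2.COLOR_RGB2GRAY)
m=((g<75)&(np.ptp(im.astype(int),axis=2)<25)).astype(np.uint8)[180:215,295:330]
ys,xs=np.nonzero(m);print('dark head bbox',xs.min()+295,xs.max()+295,ys.min()+180,ys.max()+180,len(xs))
n=(g[242:260,516:534]<60);ys,xs=np.nonzero(n);print('bore',xs.mean()+516,ys.mean()+242,len(xs));b=(xs.mean()+516,ys.mean()+242)
print('mouth',unproj(c,*b,.078))
# refined top/side bore centroids
C=pickle.load(open('c0.pkl','rb'))
for k,u,v in(('top',397,193),('side',350,175)):
    g2=cv2.cvtColor(C[k]['img'],cv2.COLOR_RGB2GRAY).astype(float)[v-4:v+5,u-5:u+6];w=np.clip(np.median(g2)-15-g2,0,None);yy,xx=np.mgrid[v-4:v+5,u-5:u+6]
    p=((w*xx).sum()/w.sum(),(w*yy).sum()/w.sum());print(k,p,unproj(C[k],*p,.078))
a=cv2.resize(im[170:220,285:335],None,fx=8,fy=8,interpolation=cv2.INTER_NEAREST);b=cv2.resize(im[225:275,500:550],None,fx=8,fy=8,interpolation=cv2.INTER_NEAREST)
save('crop2.png',np.hstack([a,b]))
print(proj(c,[[.5734,.0051,.19],[.5734,.0051,.085]]))
```

```text
dark head bbox 299 321 182 200 152
bore 524.9811320754717 251.11320754716982 53
mouth [ 0.54017918 -0.2589671   0.078     ]
top (np.float64(396.56387096774193), np.float64(192.5858064516129)) [ 0.53785737 -0.26196819  0.078     ]
side (np.float64(349.4660194174757), np.float64(174.7766990291262)) [ 0.54228288 -0.26508925  0.078     ]
[[312.80457695 202.03771048]
 [314.44207813 174.06118691]]
```

View pics/crop2.png

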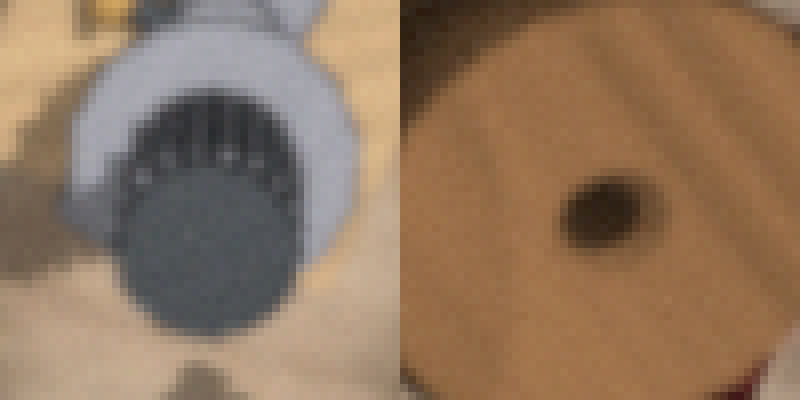

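Run:
```python
from h import *
import pickle
c=pickle.load(open('w1.pkl','rb'))
print(unproj(c,311.2,201.2,.19),unproj(c,526.3,251.6,.078))
S=env.get_state();print(S['tcp_pos'],totool(S,[.5734,.006,.171]))
```

```text
[0.57375643 0.00642101 0.19      ] [ 0.53995934 -0.26075103  0.078     ]
[ 0.56792208 -0.00200665  0.25895784] [ 0.00732661 -0.00650504  0.08794714]
```

```bash
python3 -m jog '[[-1,0.0073,-0.0065,0.01,0],[-1,0,0,0.025,0],[-1,0,0,0.025,0],[-1,0,0,0.02,0],[-1,0,0,0.008,0]]'; python3 -m jog '[[-1,0,0,0,0],[-1,0,0,0,0]]'; python3 -c "
from h import *
S=env.get_state();print(S['tcp_pos'],totool(S,[.5734,.006,.171]))"
```

```text
clock: 2.2
tcp_pos: [0.5711, 0.0044, 0.1681]
orientation: [-0.001, 0.993, 0.115, -0.003]
wrist_force: [-0.3, 0.2, -0.9]
finger_gap: 0.0853
grip_force: 0.0
clock: 2.37
tcp_pos: [0.5733, 0.0044, 0.1719]
orientation: [-0.0, 0.993, 0.115, -0.0]
wrist_force: [0.3, -0.7, 0.1]
finger_gap: 0.0852
grip_force: 0.0
[0.57325015 0.0044465  0.17189783] [ 0.00050111 -0.00147815  0.00089769]
```

Closing gently at first to watch for contact with the flange.

```bash
python3 -m jog '[[-1,0.0005,-0.0015,0.0005,0],[0,0,0,0,0],[0.4,0,0,0,0],[0.6,0,0,0,0],[1,0,0,0,0]]' 40;  python3 -m jog '[[1,0,0,0,0],[1,0,0,0,0],[1,0,0,0,0],[1,0,0,0,0],[1,0,0,0,0]]' 60
python3 - <<'E'
from h import *
c=env.read_camera('wrist');save('w2.png',c['img'][150:330,180:460].repeat(2,0).repeat(2,1));print(env.tip_extent,env.get_state()['tcp_pos'],env.get_state()['wrist_force'])
E
```

```text
clock: 2.78
tcp_pos: [0.5741, 0.0066, 0.1718]
orientation: [0.0, 0.993, 0.116, 0.001]
wrist_force: [1.0, -1.0, -0.8]
finger_gap: 0.0384
grip_force: 0.0
clock: 3.2
tcp_pos: [0.574, 0.0066, 0.1715]
orientation: [0.0, 0.993, 0.116, 0.0]
wrist_force: [-0.2, 0.3, 2.4]
finger_gap: 0.0141
grip_force: 58.6
0.011 [0.57399853 0.00660356 0.17152075] [0.48118235 0.02985577 2.67354234]
```

View pics/w2.png

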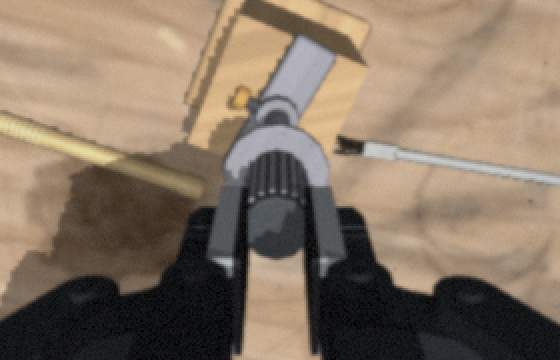

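The grasp looks right: the head sits between the pads with the flange just below the fingertips. TCP z is 0.1715 with the bridge on the stand. Lifting.

```bash
python3 -m jog '[[1,0,0,-0.005,0],[1,0,0,-0.01,0],[1,0,0,-0.015,0],[1,0,0,-0.02,0],[1,0,0,-0.02,0]]';  python3 -m jog '[[1,0,0,-0.01,0],[1,0,0,0,0],[1,0,0,0,0],[1,0,0,0,0]]'
python3 - <<'E'
from h import *
S=env.get_state();print(S['tcp_pos'],S['wrist_force'],S['ft_torque'],totool(S,[.5385,-.262,.25]))
E
```

```text
clock: 3.67
tcp_pos: [0.5731, 0.0068, 0.242]
orientation: [-0.0, 0.993, 0.116, -0.001]
wrist_force: [0.2, 1.1, -1.5]
finger_gap: 0.0135
grip_force: 58.6
clock: 4.0
tcp_pos: [0.5732, 0.0067, 0.2501]
orientation: [-0.0, 0.993, 0.116, -0.001]
wrist_force: [0.1, -0.4, -1.4]
finger_gap: 0.0138
grip_force: 58.6
[0.57321045 0.00673591 0.25009092] [ 0.14671368 -0.43163912 -1.40421615] [ 0.02088638  0.0052173  -0.05212385] [-9.55198166e-02  2.53573982e-01  1.10779748e-04]
```

```bash
python3 -m jog '[[1,-0.0135,0.036,0,0],[1,-0.0135,0.036,0,0],[1,-0.0135,0.036,0,0],[1,-0.0135,0.036,0,0],[1,-0.0135,0.036,0,0]]';  python3 -m jog '[[1,-0.014,0.037,0,0],[1,-0.014,0.036,0,0],[1,0,0,0,0],[1,0,0,0,0],[1,0,0,0.02,0]]'; python3 -m jog '[[1,0,0,0.01,0],[1,0,0,0,0],[1,0,0,0,0]]'
python3 - <<'E'
from h import *
import pickle
S=env.get_state();print(S['tcp_pos'],S['wrist_force'],S['qvel'].max())
C={n:env.read_camera(n) for n in('top','side','wrist')};pickle.dump((C,S),open('c1.pkl','wb'))
k=lambda n,x,y,w,h,f:cv2.resize(C[n]['img'][y:y+h,x:x+w],None,fx=f,fy=f,interpolation=cv2.INTER_CUBIC)
tip=[S['tcp_pos'][0],S['tcp_pos'][1],S['tcp_pos'][2]-.110]
for n in C: print(n,proj(C[n],[tip,[.5385,-.262,.078]]))
save('crop3.png',np.hstack([k('top',360,150,66,80,6),k('side',315,110,66,80,6)]))
E
```

```text
clock: 4.42
tcp_pos: [0.5482, -0.1851, 0.2496]
orientation: [-0.001, 0.993, 0.116, -0.001]
wrist_force: [-0.0, -0.1, -1.1]
finger_gap: 0.0137
grip_force: 58.7
clock: 4.83
tcp_pos: [0.5399, -0.2624, 0.2334]
orientation: [0.001, 0.993, 0.115, 0.002]
wrist_force: [1.0, 0.8, -0.8]
finger_gap: 0.0134
grip_force: 58.8
clock: 5.08
tcp_pos: [0.5383, -0.2598, 0.2201]
orientation: [-0.001, 0.993, 0.116, -0.001]
wrist_force: [0.4, 0.1, -0.2]
finger_gap: 0.0146
grip_force: 58.8
[ 0.53831072 -0.25979374  0.22011781] [ 0.43507841  0.08285298 -0.22898651] 0.037824356580013936
top [[398.28059239 189.61576441]
 [396.57562201 192.37553536]]
side [[350.22121168 164.45737463]
 [350.09640409 175.54805153]]
wrist [[317.55332326 195.49956472]
 [319.81809473 187.21202052]]
```

View pics/crop3.png

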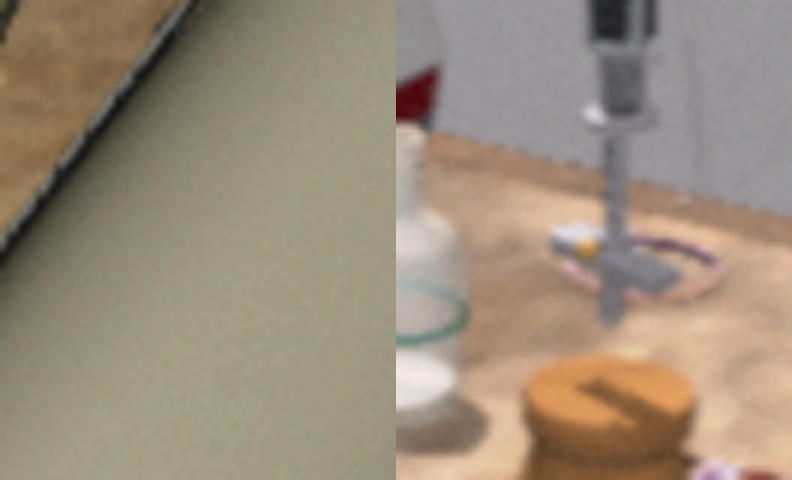

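Top is blocked by the arm. Side shows the rod tip at (350.3,163.8), predicted (350.2,164.5), so the TCP-to-tip model holds. The foot's top centre is at about (350.3,175.4), straight below it. Lowering to just over the mouth.

```bash
python3 -m jog '[[1,0,0.0015,0.01,0],[1,0,0,0.01,0],[1,0,0,0.006,0],[1,0,0,0,0],[1,0,0,0,0]]'; python3 -m jog '[[1,0,0,0,0],[1,0,0,0,0],[1,0,0,0,0]]'
python3 - <<'E'
from h import *
import pickle
S=env.get_state();print(S['tcp_pos'],S['wrist_force'],abs(S['qvel']).max(),totool(S,[.539,-.2618,.19]))
C={n:env.read_camera(n) for n in('side','wrist')};pickle.dump((C,S),open('c2.pkl','wb'))
k=lambda n,x,y,w,h,f:cv2.resize(C[n]['img'][y:y+h,x:x+w],None,fx=f,fy=f,interpolation=cv2.INTER_CUBIC)
tip=[S['tcp_pos'][0],S['tcp_pos'][1],S['tcp_pos'][2]-.110]
for n in C: print(n,proj(C[n],[tip,[.539,-.2618,.078]]))
save('crop4.png',np.hstack([k('wrist',260,120,120,120,4)[:,:440],k('side',325,140,50,68,7)[:480]]) if 0 else np.hstack([k('wrist',260,120,110,120,4),k('side',325,140,50,60,8)]))
E
```

```text
clock: 5.65
tcp_pos: [0.5387, -0.2626, 0.1943]
orientation: [-0.001, 0.993, 0.116, -0.001]
wrist_force: [-0.3, 0.6, -1.1]
finger_gap: 0.0138
grip_force: 58.8
clock: 5.9
tcp_pos: [0.5395, -0.2632, 0.1957]
orientation: [0.0, 0.993, 0.116, 0.0]
wrist_force: [-0.5, -0.3, -0.8]
finger_gap: 0.0136
grip_force: 58.8
[ 0.53950393 -0.26315474  0.19569984] [-0.45290748 -0.28950238 -0.76997013] 0.002101643424245468 [-0.00018243 -0.00143799  0.0056988 ]
side [[350.11669182 172.59467182]
 [349.8905466  175.52668911]]
wrist [[318.71270821 195.23433858]
 [317.11205199 193.18623146]]
```

View pics/crop4.png

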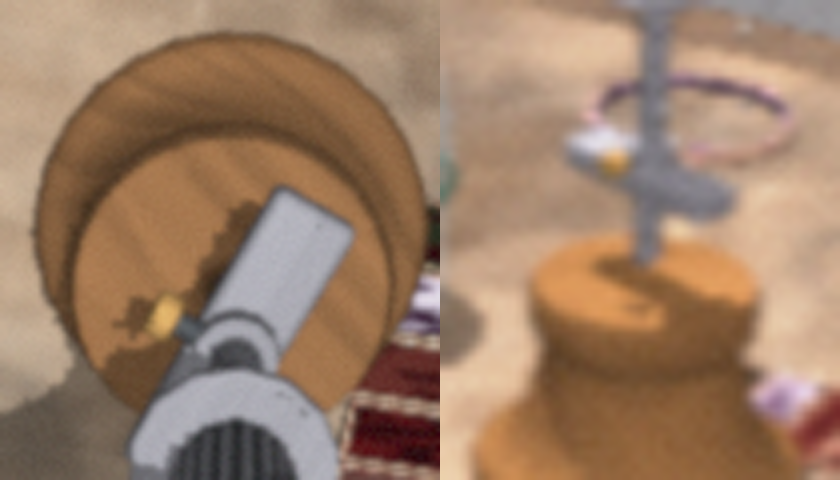

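The wrist crop shows the flat top's rim clearly: left about (73,290), top (235,127), right (393,275) in crop pixels. I'll fit a 36 mm circle to it.

Run:
```python
from h import *
import pickle
from scipy.optimize import least_squares
C,S=pickle.load(open('c2.pkl','rb'));c=C['wrist']
g=cv2.GaussianBlur(cv2.cvtColor(c['img'],cv2.COLOR_RGB2GRAY).astype(np.float32),(0,0),1)
p0=np.array([.5395,-.2628]);P=[]
def ring(r,a): return proj(c,np.c_[p0[0]+r*np.cos(a),p0[1]+r*np.sin(a),np.full(np.size(a),.078)])
rs=np.arange(.030,.042,.00025)
for a in np.radians(np.arange(0,360,4)):
    q=ring(rs,a);
    if q[:,1].max()>198 or q[:,1].max()>190 and False: continue
    v=cv2.remap(g,q[:,0].astype(np.float32)[None],q[:,1].astype(np.float32)[None],cv2.INTER_LINEAR)[0]
    d=np.gradient(v);i=d.argmin()
    if d[i]<-1.0: P.append(p0+rs[i]*np.array([np.cos(a),np.sin(a)]))
P=np.array(P)
f=least_squares(lambda x:np.hypot(P[:,0]-x[0],P[:,1]-x[1])-x[2],[*p0,.036],loss='soft_l1',f_scale=.0005)
f2=least_squares(lambda x:np.hypot(P[:,0]-x[0],P[:,1]-x[1])-.036,p0,loss='soft_l1',f_scale=.0005)
print(len(P),f.x,f2.x,np.abs(f2.fun).mean())
print(np.c_[P, np.hypot(*(P-f2.x).T)][::4].round(4))
```

```text
Traceback (most recent call last):
ValueError: all the input array dimensions except for the concatenation axis must match exactly, but along dimension 0, the array at index 0 has size 49 and the array at index 2 has size 1
```

```bash
cat > fit.py <<'E'
from h import *
import pickle
from scipy.optimize import least_squares
def rim(c,p0,vmax):
    g=cv2.GaussianBlur(cv2.cvtColor(c['img'],cv2.COLOR_RGB2GRAY).astype(np.float32),(0,0),1)
    P=[];rs=np.arange(.030,.042,.00025)
    for a in np.radians(np.arange(0,360,4)):
        w=np.c_[p0[0]+rs*np.cos(a),p0[1]+rs*np.sin(a),np.full(len(rs),.078)];q=proj(c,w).astype(np.float32)
        if q[:,1].max()>vmax: continue
        d=np.gradient(cv2.remap(g,q[:,:1].T.copy(),q[:,1:].T.copy(),cv2.INTER_LINEAR)[0]);i=d.argmin()
        if d[i]<-1: P.append(w[i,:2])
    P=np.array(P)
    f=[least_squares(lambda x:np.hypot(P[:,0]-x[0],P[:,1]-x[1])-(x[2] if len(x)>2 else .036),x0,loss='soft_l1',f_scale=.0005) for x0 in([*p0,.036],p0)]
    print(len(P),f[0].x.round(4),f[1].x.round(4),np.abs(f[1].fun).mean())
if __name__=='__main__':
    C,S=pickle.load(open('c2.pkl','rb'));rim(C['wrist'],np.array([.5395,-.2628]),198)
    rim(pickle.load(open('c0.pkl','rb'))['top'],np.array([.538,-.262]),999)
E
python3 fit.py
```

```text
48 [ 0.5393 -0.2619  0.0354] [ 0.5385 -0.2621] 0.0003038989563055668
54 [ 0.5369 -0.2615  0.0348] [ 0.5381 -0.2622] 0.0008590715970262887
```

Both cameras put the mouth at about (0.5383, -0.2622). Correcting by about 1 mm and entering slowly.

```bash
python3 -m jog '[[1,-0.0007,-0.0012,0,0],[1,0,0,0.003,0],[1,0,0,0.003,0],[1,0,0,0.002,0],[1,0,0,0,0]]'; python3 -m jog '[[1,0,0,0.002,0],[1,0,0,0.001,0],[1,0,0,0.001,0],[1,0,0,0,0]]';python3 -m jog '[[1,0,0,0.001,0],[1,0,0,0.001,0],[1,0,0,0.001,0],[1,0,0,0,0],[1,0,0,0,0]]'
```

```text
clock: 6.42
tcp_pos: [0.5379, -0.2617, 0.1864]
orientation: [-0.0, 0.993, 0.116, -0.0]
wrist_force: [0.4, 0.2, -1.6]
finger_gap: 0.0137
grip_force: 58.8
clock: 6.75
tcp_pos: [0.5382, -0.2619, 0.183]
orientation: [-0.0, 0.993, 0.116, -0.0]
wrist_force: [-0.3, 0.3, -1.2]
finger_gap: 0.0135
grip_force: 58.8
clock: 7.17
tcp_pos: [0.5383, -0.2619, 0.1802]
orientation: [-0.0, 0.993, 0.116, -0.0]
wrist_force: [-0.5, -1.0, -1.4]
finger_gap: 0.0135
grip_force: 58.8
```

No force with the tip about 8 mm below the top, so it is in the bore. Lowering on until the bridge lands, expected near TCP z 0.1645.

```bash
python3 -m jog '[[1,0,0,0.003,0],[1,0,0,0.003,0],[1,0,0,0.002,0],[1,0,0,0.002,0],[1,0,0,0,0]]'; python3 -m jog '[[1,0,0,0.002,0],[1,0,0,0.001,0],[1,0,0,0.001,0],[1,0,0,0.001,0],[1,0,0,0,0]]';python3 -m jog '[[1,0,0,0.001,0],[1,0,0,0.001,0],[1,0,0,0.001,0],[1,0,0,0,0],[1,0,0,0,0]]'
```

```text
clock: 7.58
tcp_pos: [0.538, -0.2618, 0.1696]
orientation: [-0.0, 0.993, 0.116, -0.0]
wrist_force: [-0.8, 0.9, -1.1]
finger_gap: 0.0136
grip_force: 58.8
clock: 8.0
tcp_pos: [0.5382, -0.2619, 0.165]
orientation: [-0.0, 0.993, 0.116, -0.0]
wrist_force: [-0.0, 0.2, -1.4]
finger_gap: 0.0139
grip_force: 58.8
clock: 8.42
tcp_pos: [0.5386, -0.2622, 0.1629]
orientation: [0.001, 0.993, 0.116, 0.0]
wrist_force: [-0.3, 0.0, 4.1]
finger_gap: 0.0136
grip_force: 59.5
```

The bridge has landed (force step about 5.5 N, the drag). The rod is now near 26.6 mm, so 8 mm more is safe, then small steps.

```bash
python3 -m jog '[[1,0,0,0.001,0],[1,0,0,0.001,0],[1,0,0,0.001,0],[1,0,0,0.001,0],[1,0,0,0,0]]'; python3 -m jog '[[1,0,0,0.001,0],[1,0,0,0.001,0],[1,0,0,0.001,0],[1,0,0,0.001,0],[1,0,0,0,0]]'
```

```text
clock: 8.83
tcp_pos: [0.5385, -0.2622, 0.1581]
orientation: [0.0, 0.993, 0.116, 0.0]
wrist_force: [-0.6, -0.6, 3.5]
finger_gap: 0.0139
grip_force: 59.4
clock: 9.25
tcp_pos: [0.5384, -0.2621, 0.1541]
orientation: [0.0, 0.993, 0.116, 0.0]
wrist_force: [1.8, -1.3, 3.5]
finger_gap: 0.0133
grip_force: 59.4
```

```bash
python3 -m jog '[[1,0,0,0.0005,0],[1,0,0,0.0005,0],[1,0,0,0.0005,0],[1,0,0,0,0]]'; python3 -m jog '[[1,0,0,0.0005,0],[1,0,0,0.0005,0],[1,0,0,0.0005,0],[1,0,0,0,0]]'
```

```text
clock: 9.58
tcp_pos: [0.5384, -0.262, 0.1527]
orientation: [0.0, 0.993, 0.116, 0.0]
wrist_force: [1.5, -2.4, 4.1]
finger_gap: 0.0137
grip_force: 59.5
clock: 9.92
tcp_pos: [0.5384, -0.262, 0.1512]
orientation: [0.0, 0.993, 0.116, 0.0]
wrist_force: [2.2, -1.2, 4.5]
finger_gap: 0.0137
grip_force: 59.5
```

```bash
python3 -m jog '[[1,0,0,0.0005,0],[1,0,0,0.0005,0],[1,0,0,0.0005,0],[1,0,0,0,0]]'; python3 -m jog '[[1,0,0,0.0005,0],[1,0,0,0.0005,0],[1,0,0,0.0005,0],[1,0,0,0,0]]'
```

```text
clock: 10.25
tcp_pos: [0.5384, -0.262, 0.1497]
orientation: [0.0, 0.993, 0.116, 0.0]
wrist_force: [1.9, -0.9, 3.1]
finger_gap: 0.0138
grip_force: 59.5
clock: 10.58
tcp_pos: [0.5383, -0.262, 0.1481]
orientation: [0.0, 0.993, 0.116, -0.0]
wrist_force: [1.3, -1.3, 4.0]
finger_gap: 0.0137
grip_force: 59.5
```

```bash
python3 -m jog '[[1,0,0,0.0005,0],[1,0,0,0.0005,0],[1,0,0,0.0005,0],[1,0,0,0,0]]'; python3 -m jog '[[1,0,0,0.0005,0],[1,0,0,0.0005,0],[1,0,0,0.0005,0],[1,0,0,0,0]]'
```

```text
clock: 10.92
tcp_pos: [0.5383, -0.262, 0.1466]
orientation: [0.0, 0.993, 0.116, -0.0]
wrist_force: [1.9, -1.2, 2.7]
finger_gap: 0.0138
grip_force: 59.5
clock: 11.25
tcp_pos: [0.5383, -0.262, 0.1451]
orientation: [0.0, 0.993, 0.116, -0.0]
wrist_force: [1.7, -1.1, 3.2]
finger_gap: 0.0135
grip_force: 59.5
```

```bash
python3 -c "
from h import *
S=env.get_state();print(S['tcp_pos'],S['wrist_force'])"
```

```text
[ 0.53827372 -0.26198728  0.14514357] [ 1.65084633 -1.1347757   3.24034471]
```

```bash
python3 -m jog '[[1,0,0,0.0005,0],[1,0,0,0.0005,0],[1,0,0,0.0005,0],[1,0,0,0,0]]'; python3 -m jog '[[1,0,0,0.0005,0],[1,0,0,0.0005,0],[1,0,0,0.0005,0],[1,0,0,0,0]]'
```

```text
clock: 11.58
tcp_pos: [0.5383, -0.262, 0.1436]
orientation: [0.0, 0.993, 0.116, -0.0]
wrist_force: [1.2, -2.3, 3.0]
finger_gap: 0.014
grip_force: 59.5
clock: 11.92
tcp_pos: [0.5383, -0.262, 0.1422]
orientation: [0.0, 0.993, 0.116, -0.0]
wrist_force: [1.2, -2.6, 4.4]
finger_gap: 0.014
grip_force: 59.5
```

```bash
python3 -m jog '[[1,0,0,0.0005,0],[1,0,0,0.0005,0],[1,0,0,0.0005,0],[1,0,0,0,0]]'; python3 -m jog '[[1,0,0,0.0005,0],[1,0,0,0.0005,0],[1,0,0,0.0005,0],[1,0,0,0,0]]'
```

```text
clock: 12.25
tcp_pos: [0.5383, -0.262, 0.1406]
orientation: [0.0, 0.993, 0.116, -0.0]
wrist_force: [1.0, -2.0, 3.7]
finger_gap: 0.014
grip_force: 59.5
clock: 12.58
tcp_pos: [0.5383, -0.262, 0.1391]
orientation: [0.0, 0.993, 0.116, -0.0]
wrist_force: [1.2, -1.6, 5.4]
finger_gap: 0.0135
grip_force: 59.5
```

```bash
python3 -m jog '[[1,0,0,0.0005,0],[1,0,0,0.0005,0],[1,0,0,0.0005,0],[1,0,0,0,0]]'
```

```text
clock: 12.92
tcp_pos: [0.5383, -0.262, 0.1377]
orientation: [0.0, 0.993, 0.116, -0.0]
wrist_force: [1.5, -1.8, 3.6]
finger_gap: 0.0137
grip_force: 59.5
```

```bash
python3 -m jog '[[1,0,0,0.0005,0],[1,0,0,0.0005,0],[1,0,0,0.0005,0],[1,0,0,0,0]]'
```

```text
clock: 13.25
tcp_pos: [0.5383, -0.262, 0.1362]
orientation: [0.0, 0.993, 0.116, -0.0]
wrist_force: [1.9, -2.7, 3.5]
finger_gap: 0.0136
grip_force: 59.5
```

```bash
python3 -m jog '[[1,0,0,0.0005,0],[1,0,0,0.0005,0],[1,0,0,0.0005,0],[1,0,0,0,0]]'
```

```text
clock: 13.58
tcp_pos: [0.5383, -0.262, 0.1346]
orientation: [0.0, 0.993, 0.116, -0.0]
wrist_force: [1.9, -2.2, 3.8]
finger_gap: 0.0136
grip_force: 59.5
```

```bash
python3 -m jog '[[1,0,0,0.0005,0],[1,0,0,0.0005,0],[1,0,0,0.0005,0],[1,0,0,0,0]]'
```

```text
clock: 13.92
tcp_pos: [0.5383, -0.262, 0.1331]
orientation: [0.0, 0.993, 0.116, -0.0]
wrist_force: [1.8, -2.1, 3.7]
finger_gap: 0.0136
grip_force: 59.5
```

```bash
python3 -m jog '[[1,0,0,0.0005,0],[1,0,0,0.0005,0],[1,0,0,0.0005,0],[1,0,0,0,0]]'
```

```text
clock: 14.25
tcp_pos: [0.5383, -0.262, 0.1316]
orientation: [0.0, 0.993, 0.116, -0.0]
wrist_force: [2.6, -1.8, 4.0]
finger_gap: 0.0137
grip_force: 59.5
```

```bash
python3 -m jog '[[1,0,0,0.0005,0],[1,0,0,0.0005,0],[1,0,0,0.0005,0],[1,0,0,0,0]]'
```

```text
clock: 14.58
tcp_pos: [0.5383, -0.262, 0.1302]
orientation: [0.0, 0.993, 0.116, -0.0]
wrist_force: [2.7, -2.9, 4.4]
finger_gap: 0.0139
grip_force: 59.5
```

```bash
python3 -m jog '[[1,0,0,0.0005,0],[1,0,0,0.0005,0],[1,0,0,0.0005,0],[1,0,0,0,0]]'
```

```text
clock: 14.92
tcp_pos: [0.5385, -0.262, 0.1298]
orientation: [0.0, 0.993, 0.116, 0.0]
wrist_force: [0.7, -0.9, 9.5]
finger_gap: 0.0137
grip_force: 60.2
```

```bash
python3 -m jog '[[1,0,0,0.0005,0],[1,0,0,0.0005,0],[1,0,0,0,0]]'
```

```text
clock: 15.17
tcp_pos: [0.5387, -0.2621, 0.1296]
orientation: [0.001, 0.993, 0.116, 0.001]
wrist_force: [-0.7, -0.4, 13.0]
finger_gap: 0.0138
grip_force: 60.7
```

Bottomed out: motion stopped at TCP z about 0.1297 with force rising to 13 N. The placing height follows: 0.1297 + 0.007 = 0.1367. Holding briefly, then lifting out.

```bash
python3 -m jog '[[1,0,0,0,0],[1,0,0,0,0],[1,0,0,-0.0005,0],[1,0,0,-0.001,0],[1,0,0,-0.001,0]]'; python3 -m jog '[[1,0,0,-0.002,0],[1,0,0,-0.003,0],[1,0,0,-0.005,0],[1,0,0,-0.005,0],[1,0,0,0,0]]'
```

```text
clock: 15.58
tcp_pos: [0.5378, -0.2616, 0.13]
orientation: [-0.0, 0.993, 0.116, -0.0]
wrist_force: [2.1, -2.4, -0.5]
finger_gap: 0.0137
grip_force: 59.0
clock: 16.0
tcp_pos: [0.5383, -0.2617, 0.1461]
orientation: [-0.0, 0.993, 0.116, 0.0]
wrist_force: [-0.7, -0.7, -1.5]
finger_gap: 0.0135
grip_force: 58.8
```

```bash
python3 -m jog '[[1,0,0,-0.01,0],[1,0,0,-0.015,0],[1,0,0,-0.02,0],[1,0,0,-0.02,0],[1,0,0,-0.015,0]]'; python3 -m jog '[[1,0,0,0,0],[1,0,0,0,0],[1,0,0,0,0]]'
python3 - <<'E'
from h import *
S=env.get_state();print(S['tcp_pos'],S['wrist_force'],totool(S,[.574,.0066,.225]))
c=env.read_camera('side');t=[*S['tcp_pos'][:2],S['tcp_pos'][2]-.11];print(proj(c,[t,[*t[:2],S['tcp_pos'][2]-.0517]]))
u,v=proj(c,t)[0].astype(int);save('crop5.png',cv2.resize(c['img'][v-45:v+15,u-30:u+30],None,fx=8,fy=8,interpolation=cv2.INTER_CUBIC));print(u,v)
E
```

```text
clock: 16.42
tcp_pos: [0.5384, -0.2618, 0.2275]
orientation: [0.0, 0.993, 0.116, 0.0]
wrist_force: [-0.1, -0.2, -0.6]
finger_gap: 0.0139
grip_force: 58.8
clock: 16.67
tcp_pos: [0.5379, -0.2616, 0.2244]
orientation: [-0.0, 0.993, 0.116, -0.0]
wrist_force: [0.1, 0.4, -1.5]
finger_gap: 0.0133
grip_force: 58.9
[ 0.53790069 -0.26158104  0.22443795] [ 0.14159398  0.40468178 -1.46753728] [ 0.09675973 -0.25270921 -0.00040175]
[[350.79219738 162.71259235]
 [351.7562696  141.23972912]]
350 162
```

View pics/crop5.png

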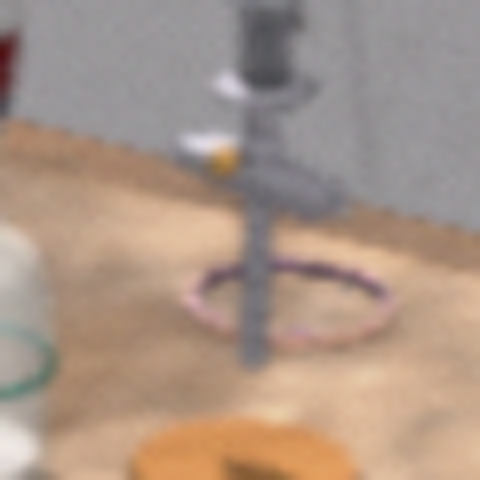

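Side crop: the rod now stands out about 58 mm below the bridge and the gauge hangs upright. Carrying it back over the stand.

```bash
python3 -m jog '[[1,0.0138,-0.036,0,0],[1,0.0138,-0.036,0,0],[1,0.0138,-0.036,0,0],[1,0.0138,-0.036,0,0],[1,0.0138,-0.036,0,0]]'; python3 -m jog '[[1,0.0138,-0.036,0,0],[1,0.014,-0.0365,0,0],[1,0,0,0,0],[1,0,0,0,0],[1,0,0,0,0]]'; python3 -m jog '[[1,0,0,0,0],[1,0,0,0,0],[1,0,0,0,0]]'; python3 -c "
from h import *
S=env.get_state();print(S['tcp_pos'],totool(S,[.574,.0066,.1367]),abs(S['qvel']).max())"
```

```text
clock: 17.13
tcp_pos: [0.5632, -0.0691, 0.2237]
orientation: [-0.0, 0.993, 0.115, -0.001]
wrist_force: [1.6, -0.2, -0.7]
finger_gap: 0.0135
grip_force: 58.9
clock: 17.55
tcp_pos: [0.5739, 0.0062, 0.2241]
orientation: [0.0, 0.993, 0.116, -0.001]
wrist_force: [0.3, 0.4, -2.1]
finger_gap: 0.0139
grip_force: 59.0
clock: 17.8
tcp_pos: [0.5744, 0.0047, 0.225]
orientation: [0.0, 0.993, 0.115, -0.0]
wrist_force: [-0.7, -0.9, -1.6]
finger_gap: 0.0135
grip_force: 59.0
[0.57438395 0.00465479 0.22502957] [ 0.00010648 -0.0019841   0.08832948] 0.00300961025088155
```

```bash
python3 -m jog '[[1,0,-0.002,0.01,0],[1,0,0,0.01,0],[1,0,0,0.005,0],[1,0,0,0.004,0],[1,0,0,0.003,0]]'; python3 -m jog '[[1,0,0,0.003,0],[1,0,0,0.003,0],[1,0,0,0.002,0],[1,0,0,0,0],[1,0,0,0,0]]'
```

```text
clock: 18.22
tcp_pos: [0.5735, 0.008, 0.1921]
orientation: [-0.0, 0.993, 0.116, -0.001]
wrist_force: [0.2, 0.1, -1.5]
finger_gap: 0.0135
grip_force: 59.0
clock: 18.63
tcp_pos: [0.5741, 0.008, 0.1853]
orientation: [0.0, 0.993, 0.116, 0.0]
wrist_force: [0.2, 0.2, -1.2]
finger_gap: 0.0138
grip_force: 59.0
```

The tip is about 10 mm into the hole with no contact force. Going down most of the way.

```bash
python3 -m jog '[[1,0,0.0012,0.008,0],[1,0,0,0.01,0],[1,0,0,0.01,0],[1,0,0,0.006,0],[1,0,0,0.004,0]]'; python3 -m jog '[[1,0,0,0.003,0],[1,0,0,0.002,0],[1,0,0,0,0],[1,0,0,0,0],[1,0,0,0,0]]'
```

```text
clock: 19.05
tcp_pos: [0.5733, 0.0069, 0.1454]
orientation: [-0.0, 0.993, 0.116, -0.001]
wrist_force: [0.3, -1.0, -1.6]
finger_gap: 0.0135
grip_force: 59.0
clock: 19.47
tcp_pos: [0.5747, 0.0068, 0.1427]
orientation: [0.0, 0.993, 0.116, 0.0]
wrist_force: [-0.7, 0.2, -1.3]
finger_gap: 0.0138
grip_force: 59.0
```

```bash
python3 -m jog '[[1,0,0,0.002,0],[1,0,0,0.001,0],[1,0,0,0.001,0],[1,0,0,0.001,0],[1,0,0,0,0]]'; python3 -m jog '[[1,0,0,0,0],[1,0,0,0,0]]'
```

```text
clock: 19.88
tcp_pos: [0.5742, 0.0068, 0.137]
orientation: [0.0, 0.993, 0.116, -0.0]
wrist_force: [0.3, 1.0, -2.2]
finger_gap: 0.0136
grip_force: 59.0
clock: 20.05
tcp_pos: [0.5744, 0.0068, 0.1373]
orientation: [0.0, 0.993, 0.116, 0.0]
wrist_force: [0.0, -0.4, -1.0]
finger_gap: 0.0137
grip_force: 59.0
```

```bash
python3 -m jog '[[1,0,0,0.0005,0],[1,0,0,0,0],[1,0,0,0,0],[1,0,0,0,0]]' 30
```

```text
clock: 20.38
tcp_pos: [0.5743, 0.0068, 0.1367]
orientation: [0.0, 0.993, 0.116, 0.0]
wrist_force: [0.4, 0.8, -1.8]
finger_gap: 0.0137
grip_force: 59.0
```

```bash
python3 -m jog '[[1,0,0,0.0005,0],[1,0,0,0,0],[1,0,0,0,0],[1,0,0,0,0]]'
```

```text
clock: 20.72
tcp_pos: [0.5744, 0.0068, 0.1367]
orientation: [0.0, 0.993, 0.116, 0.0]
wrist_force: [-1.8, 0.7, 4.1]
finger_gap: 0.0141
grip_force: 59.5
```

Contact came at exactly the predicted 0.1367. Releasing.

```bash
python3 -m jog '[[1,0,0,-0.0003,0],[0.5,0,0,0,0],[0.3,0,0,0,0],[0,0,0,0,0],[-0.5,0,0,0,0]]' 20; python3 -m jog '[[-1,0,0,0,0],[-1,0,0,0,0],[-1,0,0,0,0],[-1,0,0,0,0],[-1,0,0,-0.005,0]]'
```

```text
clock: 21.13
tcp_pos: [0.5744, 0.0068, 0.1364]
orientation: [0.0, 0.993, 0.116, -0.0]
wrist_force: [0.9, 0.6, 0.5]
finger_gap: 0.053
grip_force: 0.0
clock: 21.55
tcp_pos: [0.5737, 0.0068, 0.1408]
orientation: [-0.0, 0.993, 0.116, -0.001]
wrist_force: [-0.2, -1.0, -0.8]
finger_gap: 0.0853
grip_force: 0.0
```

```bash
python3 -m jog '[[-1,0,0,-0.02,0],[-1,0,0,-0.03,0],[-1,0,0,-0.03,0],[-1,0,0,-0.03,0],[-1,0,0,0,0]]'; python3 -m jog '[[-1,0,0,0,0],[-1,0,0,0,0],[-1,0,0,0,0],[-1,0,0,0,0]]'
python3 - <<'E'
from h import *
c=env.read_camera('side');w=env.read_camera('wrist')
k=lambda im,x,y,w,h,f:cv2.resize(im[y:y+h,x:x+w],None,fx=f,fy=f,interpolation=cv2.INTER_CUBIC)
save('fin.png',np.hstack([k(c['img'],235,155,80,100,5),k(w['img'],220,90,200,250,2)]))
print(proj(c,[[.574,.0066,.085],[.574,.0066,.155]]))
E
```

```text
clock: 21.97
tcp_pos: [0.5771, 0.0065, 0.2586]
orientation: [0.001, 0.993, 0.116, 0.005]
wrist_force: [0.4, -0.6, 0.4]
finger_gap: 0.0853
grip_force: 0.0
clock: 22.3
tcp_pos: [0.5735, 0.0069, 0.25]
orientation: [-0.0, 0.993, 0.116, -0.001]
wrist_force: [0.0, -0.0, 0.1]
finger_gap: 0.0852
grip_force: 0.0
[[273.22259426 210.53721349]
 [272.13768713 182.00655135]]
```

View pics/fin.png

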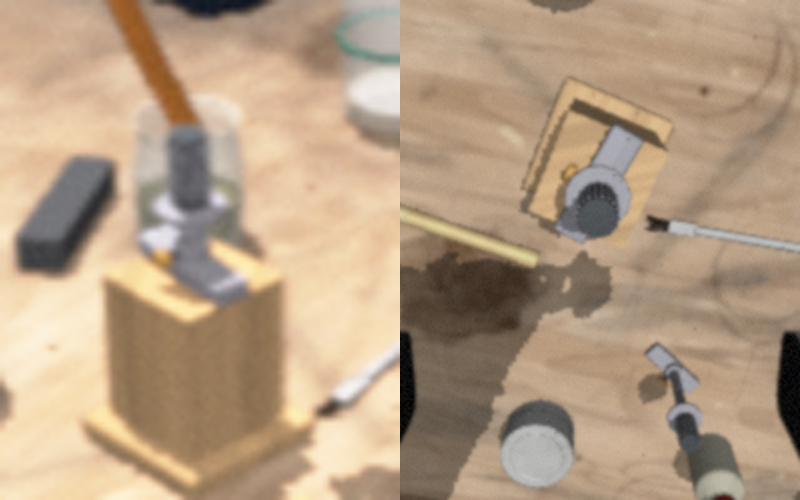

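The gauge stands upright in its stand with the bridge flat on the block and the head low, at the new setting. The cutter and brush are where they were, and the gripper is clear. Handing in.

```bash
python3 -c "
from workcell import env
print(env.hand_in())"
```

```text
the job is handed in; nothing more can be done
None
```

The job is handed in, with no score returned: I measured the empty socket at about 58–60 mm deep, the rod bottoming out at roughly 14 N, and put the gauge back upright in its stand with that depth still set.

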